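# Kit one bearing unit

## Robot

A 6-joint arm with a two-finger parallel gripper is mounted at the origin on the work surface. World frame = base frame: x ahead of the robot, y to its left, z up, the work surface at z = 0. Lengths are in mm, angles in rad, forces in N, time in s.
With the tool pointing down it reaches from about 325 to 850 mm from the base axis. Payload 4.4 kg.
Tool frame: the origin (TCP) lies on the mounting face of the last link; the fingertips stand 199 mm ahead of it and the grasp point (between the pads) lies 180 mm ahead of it; z points along the fingers, y is the direction in which the jaws open and shut (so a half turn about z gives the same grasp; the last joint's range is limited). The gripper opens to 94 mm and grips with 3 to 60 N. Pads are 16 mm wide; open, the fingers measure 119 mm over their backs; the gripper's body (75 mm by 177 mm) begins 78 mm behind the grasp point.
Start: joints at [1.121, 0.207, 1.542, -0, 1.393, -0.15], TCP at [169.275, 549.522, 404.647] pointing down, gripper open.
Joint ranges: [-2.73, 2.73], [-0.86, 2.22], [0.23, 2.46], [-1.11, 4.25], [0.08, 2.63], [-2.82, 2.82]. Speed limits (rad/s): [2.79, 2.79, 3.14, 3.14, 3.14, 3.14].

## Interface

Orientations are given as a unit quaternion [w, x, y, z].
In Python, from plant import ctrl gives the robot as it stands. The module is installed in compiled form; this text tells all that it offers.
- The arm moves only by the tool step_arm, never from a script. Its argument "steps" is text: rows parted by semicolons, each of 4 numbers parted by spaces: the shift along the tool's x, y, z each as a share of 0.5 m, from -1 to 1, then the turn about the tool's z as a share of 8 degrees, from -1 to 1. In form: dx dy dz turn; .... A call has 1 to 12 rows; each row shifts and turns the commanded pose from where the row before left it, along the tool's axes as they then stand; what a row does not reach is not made up. A row lasts 1/10 s, in which the tool goes at most 50 mm and 8.59 degrees, less where a joint would pass 70% of its speed; a pose out of reach is approached as far as the arm can. A call with a number of a shift or a turn outside -1 to 1 is refused whole. A call with a gripper value outside its range is refused whole. "claw" is the finger opening in mm, from 0 to 94, set as the call begins (left out, the last holds). The fingers move at their own pace and stop on an object; the grip force is fixed at half the most. Time passes only in rows, so rows that do not move let the fingers close. It gives the time, the measured TCP pose, the force and the opening at its end, in the units of the state.
- ctrl.get_state(): the state, without advancing time (a new reading comes with each control period).
- ctrl.grab_frame(name): name is "scene" or "side" or "wrist"; returns a dict with "color" (400x640x3 uint8, red, green, blue), "depth" (400x640 float32, mm along the optical axis (not along the pixel's ray), 0 where there is no reading), "intrinsics" (3x3 intrinsics, pixels), "D" ([k1, k2, p1, p2, k3] as OpenCV has them; the pictures are not rectified), "pose" (4x4, takes a point from camera to world coordinates); the wrist camera has in their place "mount" (4x4, takes a point from camera to tool coordinates, whose origin is the TCP and whose axes are the flange's). Camera axes: x right, y up, looking along -z (the intrinsics and any distortion apply to the point x, -y, -z); pixel columns grow to the right and rows downward; lengths in mm; the calibration is good to about 2 mm. A picture is of the moment at which its call begins: read the wrist's pose just before it.
- ctrl.hand_in(): hands the job in, once; it reports no verdict.
Trained networks look in the newest picture that a camera, given by its name, has taken for a name from the list of things; names that differ only in an ending like _2 or _b are one class to them, and where a whole thing is asked for, a point or a joint stands for the part that bears it (a point fixed in the world has none). Each returns a list of dicts, best first, with "confidence" (0 to 1); they miss things now and then, are a little off and sometimes report something else, mostly with a low value. They report only what shows in the picture. A call takes as long as a camera call. They do not tell look-alikes from the thing itself.
- ctrl.find_in(camera, label): "extent" ([left, top, right, bottom] in pixels, round what is visible of it).
- ctrl.spot_point(camera, label): "location" ([row, column] in pixels: a listed point, or the origin of a listed thing).
The state is a dict: "time_s": time; "qpos": joint angles; "joint_velocities": joint speeds; "joint_efforts": joint torques, N m; "position": TCP position; "ee_rot": TCP orientation; "ft_force": force on the tool from outside, world axes, zero at the start; "moment": the same for the moment, N m; "gripper_width": finger opening in mm.
Only numpy, scipy, OpenCV 4.12 (cv2) and the standard library are available. Lean on these libraries where they do the work, as an engineer would, in place of code of your own. Each camera call takes 0.05 s, during which the arm holds its last target. There are 200 camera calls.

## Task

Make up the kit for one bearing unit, one part of each kind. In the square blue tray build the stack: first the flanged housing, flange flat on the tray floor, then the brass bushing upright in the housing's recess, then the steel cover, knob up, over the bushing, each fully seated. Stand the angle bracket on its base plate in the empty oblong tray; the other oblong tray already has its shaft, so leave that shaft there and the spare shaft where it lies on the bench.

Things in the scene. Friction and masses are not known exactly. Their poses are not given: they have to be found in the camera images.
- housing: loose aluminium bearing housing, 0.36 kg: square flange 90 x 90 x 8 with four dark bolt dots, on it a round boss of 62 dia reaching to 44 above the underside; in the boss's top a round recess 50 dia, 16 deep (its floor is 28 above the underside). Starts flange down. Origin at the centre of the underside, z up, x and y parallel to the flange's sides.
- bushing: loose brass bushing, a plain ring 44 outside dia, 25 bore, 34 high, 0.26 kg, standing on end. Origin at the centre of its underside, z up along the bore. In the recess it stands 18 out of the housing.
- cover: loose steel cover, 0.16 kg: round cap 60 outside dia with a hollow underside 52 dia and 12 deep, top plate at 12 to 17, and a round knob 26 dia from 17 to 45 above the rim. Starts rim down, knob up. Origin at the centre of the rim's plane, z up. Seated, its plate rests on the bushing's top end, so its origin is 22 above the bushing's underside and the rim hangs 6 clear of the housing.
- bracket: loose steel angle bracket, 0.25 kg, standing on its base plate: base 80 (x) x 40 (y) x 8 thick with two dark hole dots; upright leg 80 long, 8 thick, reaching to 50 above the underside, along the +y edge (its mid-plane at y = +16). Origin at the centre of the base's underside.
- spare_shaft: loose round steel shaft with two square dark collars, lying on its side: 110 long along its x axis, 16 dia, collars 18 square. Origin at the centre of its underside. It lies on the bench: a duplicate, not wanted in the kit.
- kit_shaft: loose round steel shaft with two square dark collars, lying on its side: 110 long along its x axis, 16 dia, collars 18 square. Origin at the centre of its underside. It already lies in one of the oblong trays, along it.
- stack_tray: fixed blue square tray for the stack, 126 x 126 outside, 18 high, walls and floor 3 thick (inside 120 x 120). Origin at the centre of its underside, x and y parallel to its sides, z up.
- bracket_tray: fixed blue oblong tray, empty, for the bracket: 146 (x) x 96 (y) outside, 18 high, walls and floor 3 thick (inside 140 x 90). Origin at the centre of its underside.
- shaft_tray: fixed blue oblong tray of the same make and size as the empty one, which already holds a shaft. Origin at the centre of its underside.
Mind the look-alikes: they are no part of the job. Leave any green or pink look-alike of the bracket_tray alone.

How it is judged (in metres and radians):
On the way, in this order (a step that is already met when the one before it is completed fails the run):
1. the housing sits flat in the square tray (x of housing in the frame of stack_tray between -0.022 and 0.022 m and y of housing in the frame of stack_tray between -0.022 and 0.022 m and z of housing in the frame of stack_tray between 0.001 and 0.007 m and angle between housing's own z axis and vertical below 0.08 rad), for 0.2 s.
2. the bushing is seated in the housing's recess, in the tray (all of step 1 and z of bushing in the frame of housing between 0.025 and 0.032 m and horizontal distance between bushing and housing below 0.007 m and angle between bushing's own z axis and vertical below 0.1 rad), for 0.2 s.
3. the cover is seated over the bushing (all of step 2 and z of cover in the frame of bushing between 0.019 and 0.026 m and horizontal distance between cover and bushing below 0.008 m and angle between cover's own z axis and vertical below 0.1 rad), for 0.2 s.
At the end, for the whole second after the job is handed in: Housing flat on the square tray's floor, within 22 mm of its centre each way; bushing on the recess floor, within 7 mm of its axis; cover on the bushing, within 8 mm; bracket on its base in the empty oblong tray; kit shaft still in its tray, spare shaft moved under 20 mm; all at rest (all of step 3 and x of bracket in the frame of bracket_tray between -0.055 and 0.055 m and y of bracket in the frame of bracket_tray between -0.04 and 0.04 m and z of bracket in the frame of bracket_tray between 0.001 and 0.007 m and angle between bracket's own z axis and vertical below 0.1 rad and x of kit_shaft in the frame of shaft_tray between -0.03 and 0.03 m and y of kit_shaft in the frame of shaft_tray between -0.04 and 0.04 m and z of kit_shaft in the frame of shaft_tray between 0.001 and 0.007 m and distance of spare_shaft from where it was at the start of the episode below 0.02 m and linear speed of each of housing, bushing, cover, bracket below 0.02 m/s); the robot touches nothing.
It fails at once if the spare shaft is taken or pushed away (over 20 mm) (distance of spare_shaft from where it was at the start of the episode above 0.02 m).
It fails at once if the shaft already in its tray is lifted out (z of kit_shaft in the frame of shaft_tray above 0.025 m).
It also fails if it takes over 120 s, if anything falls off the work surface, if the arm or the gripper's body presses on something with over 40 N, if the wrist force passes 120 N, or if a joint passes its speed limit or range.

## Working session

There is one attempt and no reset: what is moved stays moved. The work goes in short steps, Python scripts to look and compute and a tool call to move; the robot and the scene stay as the last step left them, time stands still between calls to the robot, and variables do not carry over. Pictures are saved under pics/ and viewed, about 12 in all and at most 16, crops included, and the job is handed in when it is done.

Besides the shell and the picture viewer there is one more tool, called as name(argument=value, ...) on one line, values as JSON. step_arm: Moves the arm, as the interface text tells. Its arguments: {"type":"object","properties":{"steps":{"type":"string"},"claw":{"type":"number"}},"required":["steps"]}

```bash
mkdir -p pics
cat > h.py <<'E'
import numpy as np, cv2
from plant import ctrl
from scipy.spatial.transform import Rotation as R
def Tt(s):
    q=s["ee_rot"];T=np.eye(4);T[:3,:3]=R.from_quat([q[1],q[2],q[3],q[0]]).as_matrix();T[:3,3]=s["position"];return T
def grab(n):
    s=ctrl.get_state();f=ctrl.grab_frame(n)
    f["P"]=np.array(f["pose"]) if "pose" in f else Tt(s)@np.array(f["mount"])
    return f
def ray(f,uv):
    p=cv2.undistortPoints(np.array(uv,float).reshape(-1,1,2),np.array(f["intrinsics"],float),np.array(f["D"],float)).reshape(-1,2)
    return np.c_[p[:,0],-p[:,1],-np.ones(len(p))]
def cloud(f):
    h,w=f["depth"].shape;u,v=np.meshgrid(np.arange(w),np.arange(h))
    r=ray(f,np.stack([u,v],-1).reshape(-1,2))*f["depth"].reshape(-1,1)
    X=r@f["P"][:3,:3].T+f["P"][:3,3];X[f["depth"].ravel()==0]=np.nan
    return X.reshape(h,w,3)
def onz(f,uv,z):
    d=ray(f,uv)@f["P"][:3,:3].T;o=f["P"][:3,3];return o+d*((z-o[2])/d[:,2])[:,None]
def save(f,n): cv2.imwrite("pics/"+n,f["color"][:,:,::-1])
def st():
    s=ctrl.get_state();T=Tt(s)
    print("t",round(s["time_s"],2),"tcp",np.round(s["position"],1),"yaw_x",round(np.degrees(np.arctan2(T[1,0],T[0,0])),1),"z",np.round(T[:3,2],3),"F",np.round(s["ft_force"],1),"w",round(s["gripper_width"],1))
    return T
def go(T,xy,z=None,ydir=None):
    "needed tool-axis shift (units of .5 m) and turn (units of 8 deg) ; ydir=desired jaw-axis angle in world deg"
    d=np.array([xy[0],xy[1],T[2,3] if z is None else z])-T[:3,3]
    print("world d",np.round(d,1),"tool shift mm",np.round(T[:3,:3].T@d,1))
    if ydir is not None:
        a=np.degrees(np.arctan2(T[1,1],T[0,1]));e=(ydir-a+90)%180-90
        print("jaw now",round(a,1),"turn about tool z",round(-e,1),"deg")
E
cat > a.py <<'E'
from h import *
st()
for n in ["scene","side"]:
    f=grab(n);save(f,n+"0.png");np.savez(n+"0.npz",**{k:np.array(v) for k,v in f.items()});C=cloud(f)
    print(n,"cam",np.round(f["P"][:3,3]))
    for l in ["housing","bushing","cover","bracket","spare_shaft","stack_tray","bracket_tray"]:
        for r in ctrl.find_in(n,l):
            if r["confidence"]<.3: continue
            e=np.array(r["extent"]);c=((e[:2]+e[2:])/2).astype(int)
            print(l,round(r["confidence"],2),np.round(e),"ctr",np.round(C[c[1],c[0]]))
E
python3 a.py
```

```text
t 0.0 tcp [169.1 549.2 403.5] yaw_x 162.9 z [-0.001 -0.002 -1.   ] F [ 0.2  0.1 -0.4] w 93.9
scene cam [1019.  468.  869.]
housing 0.78 [433. 253. 475. 287.] ctr [377. 310.  28.]
bushing 0.75 [290. 161. 303. 174.] ctr [ 391. -257.   36.]
cover 0.55 [301. 182. 319. 201.] ctr [ 428. -157.   25.]
bracket 0.65 [328. 208. 358. 240.] ctr [449.  -4.  13.]
spare_shaft 0.51 [373. 238. 411. 256.] ctr [418. 146.  16.]
stack_tray 0.95 [376. 288. 451. 354.] ctr [552. 312.   4.]
bracket_tray 0.87 [156. 158. 200. 195.] ctr [ 663. -536.    2.]
bracket_tray 0.82 [296. 126. 330. 155.] ctr [ 228. -350.    5.]
bracket_tray 0.79 [218. 169. 270. 212.] ctr [ 554. -322.    5.]
bracket_tray 0.7 [261. 246. 320. 304.] ctr [667.  10.   6.]
side cam [  219. -1359.  1177.]
housing 0.74 [280. 141. 308. 163.] ctr [359. 276.  33.]
bushing 0.58 [315. 245. 328. 263.] ctr [ 383. -286.   35.]
bushing 0.43 [321. 224. 337. 240.] ctr [ 427. -175.   14.]
cover 0.54 [318. 222. 337. 243.] ctr [ 420. -177.   17.]
cover 0.39 [282. 140. 309. 161.] ctr [364. 274.  43.]
bracket 0.7 [326. 186. 338. 208.] ctr [468.   7.  11.]
spare_shaft 0.65 [309. 165. 326. 185.] ctr [434. 157.   0.]
stack_tray 0.84 [324. 138. 356. 161.] ctr [553. 315.   2.]
bracket_tray 0.97 [399. 283. 457. 336.] ctr [ 662. -529.    6.]
bracket_tray 0.8 [249. 257. 304. 300.] ctr [ 236. -339.    2.]
bracket_tray 0.67 [351. 246. 404. 282.] ctr [ 556. -329.    3.]
```

View pics/scene0.png

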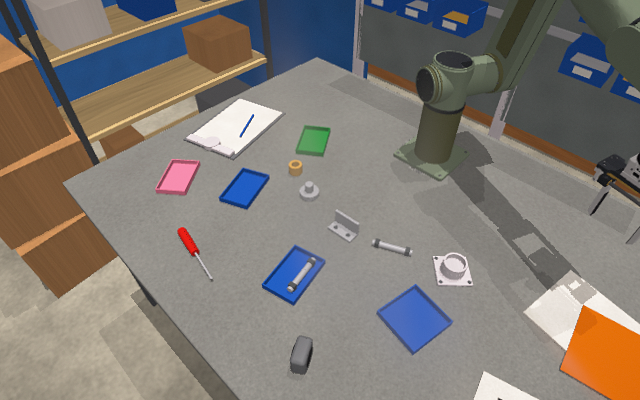

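Run:
```python
import cv2
a=cv2.imread("pics/scene0.png")[110:360,140:490]
cv2.imwrite("pics/c1.png",cv2.resize(a,None,fx=2.25,fy=2.25,interpolation=cv2.INTER_CUBIC))
```

```text
(no output)
```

View pics/c1.png

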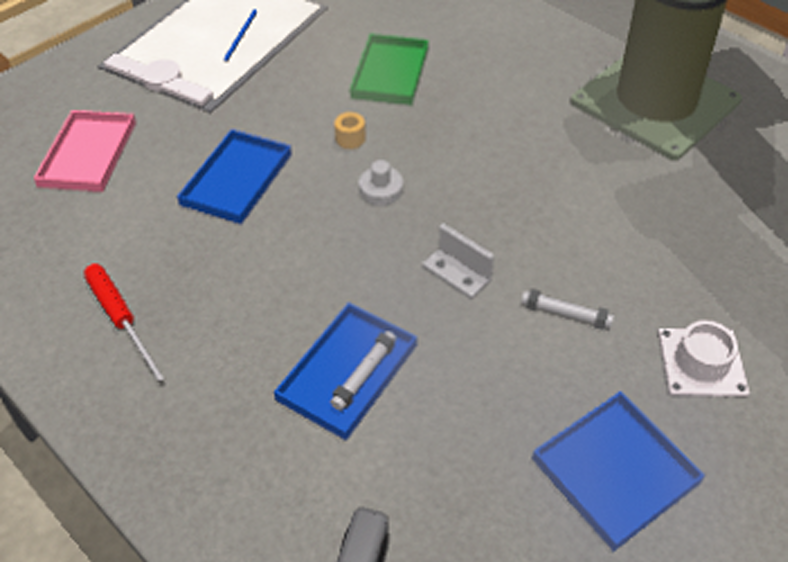

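The picture shows: housing (453,268), square tray (414,318), bushing (295,167), cover (309,190), bracket (343,225), and the spare shaft on the bench (391,247). Possible confusions:
- **Bracket tray:** pink (178,177), green (313,140), blue with a shaft (293,274), empty blue (244,188). I choose the empty blue one.
- **Shafts:** the spare on the bench and the kit shaft in its tray are both left alone.

The crop c1 confirms these choices.

Run:
```python
from h import *
T=st();f=grab("wrist");print(np.round(f["mount"],2));print(np.round(f["intrinsics"]))
go(T,(430,310),430)
```

```text
t 0.8 tcp [169.3 549.5 404.7] yaw_x 162.9 z [ 0.  0. -1.] F [-0.1  0.6  0.7] w 94.1
[[-0.    0.97  0.25 72.47]
 [ 1.    0.    0.    0.66]
 [-0.    0.25 -0.97 21.28]
 [ 0.    0.    0.    1.  ]]
[[329.   0. 321.]
 [  0. 329. 193.]
 [  0.   0.   1.]]
world d [ 260.7 -239.5   25.3] tool shift mm [-319.7 -152.2  -25.3]
```

step_arm(steps="-0.08 -0.038 -0.006 0;-0.08 -0.038 -0.006 0;-0.08 -0.038 -0.006 0;-0.08 -0.038 -0.006 0;-0.08 -0.038 -0.006 0;-0.08 -0.038 -0.006 0;-0.08 -0.038 -0.006 0;-0.08 -0.038 -0.006 0;0 0 0 0;0 0 0 0", claw=94)

```text
time_s: 1.85
position: [430.9, 309.4, 428.7]
ee_rot: [-0.0, 0.15, 0.989, 0.0]
ft_force: [-0.2, 0.2, 0.3]
gripper_width: 94.1
```

Run:
```python
from h import *
T=st();f=grab("wrist");save(f,"w1.png");C=cloud(f);np.savez("w1.npz",C=C,color=f["color"])
for l in ["housing","stack_tray","spare_shaft","bracket"]:
    for r in ctrl.find_in("wrist",l)[:2]: print(l,round(r["confidence"],2),np.round(r["extent"]))
```

```text
t 1.85 tcp [430.9 309.4 428.7] yaw_x 162.7 z [-0.  0. -1.] F [-0.2  0.2  0.3] w 94.1
housing 0.73 [255.  68. 353. 170.]
stack_tray 0.8 [296. 200. 401. 298.]
spare_shaft 0.95 [160. 164. 232. 231.]
bracket 0.93 [ 74. 236. 148. 268.]
```

View pics/w1.png

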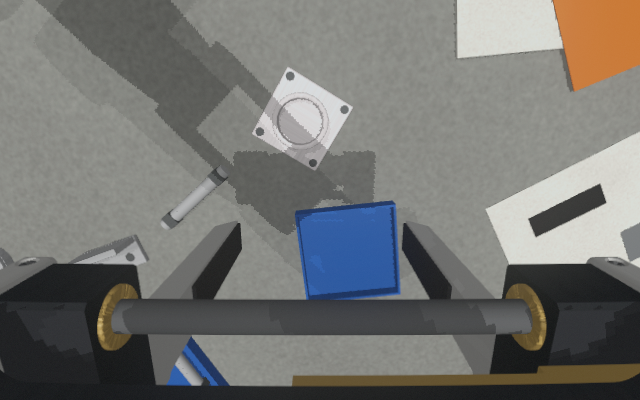

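The wrist view shows the housing at (302,118), the square tray at (347,250) and the spare shaft at (195,198).

```bash
cat >> h.py <<'E'
def rect(P):
    (c,s,a)=cv2.minAreaRect(P.astype(np.float32));return np.round(c,1),np.round(s,1),round(a,1)
def circ(P):
    A=np.c_[2*P,np.ones(len(P))];x=np.linalg.lstsq(A,(P**2).sum(1),rcond=None)[0];return np.round(x[:2],1),round(float(np.sqrt(x[2]+x[:2]@x[:2])),1)
def blue(c):
    h=cv2.cvtColor(c,cv2.COLOR_RGB2HSV);return (h[...,0]>105)&(h[...,0]<125)&(h[...,1]>150)
E
python3 - <<'E'
from h import *
d=np.load("w1.npz");C=d["C"];c=d["color"]
b=blue(c);b[:190]=0;b[305:]=0;b[:,:280]=0;b[:,415:]=0;P=C[b];P=P[np.isfinite(P[:,2])]
for lo,hi in ((-20,30),(13,25),(-5,8)):
    Q=P[(P[:,2]>lo)&(P[:,2]<hi)];print("tray",len(Q),rect(Q[:,:2]),np.median(Q[:,2]))
P=C[60:180,245:360].reshape(-1,3);P=P[np.isfinite(P[:,2])]
print(np.histogram(P[:,2],bins=np.arange(-6,60,4)))
for lo,hi in ((4,13),(4,60),(39,50)):
    Q=P[(P[:,2]>lo)&(P[:,2]<hi)];print("hous",len(Q),rect(Q[:,:2]))
print(cv2.minEnclosingCircle(Q[:,:2].astype(np.float32)),circ(Q[:,:2]))
E
```

```text
tray 8875 (array([548.1, 310.9]), array([124.7, 126.7]), 79.0) 1.9207504100025403
tray 864 (array([548.2, 310.9]), array([124.7, 126.5]), 79.0) 16.366230536668468
tray 7635 (array([547.5, 310.8]), array([122.8, 125.6]), 79.0) 1.7617354339458302
(array([1718, 6250,  795, 2430,    0,    0,    0,  329, 1239,   45,   26,
        303,  615,    0,    0,    0]), array([-6, -2,  2,  6, 10, 14, 18, 22, 26, 30, 34, 38, 42, 46, 50, 54, 58]))
hous 3219 (array([367.9, 305.1]), array([90.2, 90.2]), 41.9)
hous 5776 (array([367.9, 305.1]), array([90.2, 90.2]), 41.9)
hous 908 (array([368. , 305.4]), array([61.2, 60.9]), 73.1)
((368.0245056152344, 305.01690673828125), 31.035154342651367) (array([368. , 305.3]), 27.8)
```

Run:
```python
from h import *
T=st();print(np.round(ctrl.get_state()["qpos"],2));go(T,(368,305.2),220,0)
```

```text
t 2.1 tcp [429.3 311.  428.5] yaw_x 163.0 z [-0.  0. -1.] F [-0.4  0.  -0.7] w 94.2
[ 0.46  0.09  1.62  0.    1.43 -0.81]
world d [ -61.3   -5.8 -208.5] tool shift mm [ 56.9 -23.5 208.5]
jaw now 73.0 turn about tool z 73.0 deg
```

step_arm(steps="0.058 -0.023 0 0;0.058 -0.023 0 0;0 0 0.08 0;0 0 0.08 0;0 0 0.08 0;0 0 0.08 0;0 0 0.06 0;0 0 0.037 0;0 0 0 0;0 0 0 0")

```text
time_s: 3.1
position: [367.8, 305.8, 220.4]
ee_rot: [-0.0, 0.148, 0.989, -0.0]
ft_force: [0.7, 0.1, 0.1]
gripper_width: 93.8
```

step_arm(steps="0 0 0 0;0 0 0 0;0 0 0 0;0 0 0 0;0 0 0 0;0 0 0 0;0 0 0 0;0 0 0 0", claw=50)

```text
time_s: 3.9
position: [368.3, 305.0, 220.7]
ee_rot: [0.0, 0.149, 0.989, -0.0]
ft_force: [-0.4, -2.6, 5.7]
gripper_width: 61.5
```

step_arm(steps="0 0 -0.04 0;0 0 -0.04 0;0 0 -0.04 -0.464;0 0 0 -0.928;0 0 0 -0.928;0 0 0 -0.928;0 0 0 -0.928;0 0 0 -0.464")

```text
time_s: 4.7
position: [367.5, 304.9, 278.9]
ee_rot: [-0.001, -0.175, 0.985, -0.0]
ft_force: [-0.7, -0.8, -2.3]
gripper_width: 61.3
```

step_arm(steps="-0.0684 -0.0225 0 0;-0.0684 -0.0225 0 0;-0.0684 -0.0225 0 0;-0.0684 -0.0225 0 0;-0.0684 -0.0225 0 0;0 0 0 0;0 0 0 0")

```text
time_s: 5.4
position: [548.0, 310.3, 278.3]
ee_rot: [-0.002, -0.173, 0.985, -0.0]
ft_force: [-0.8, 0.3, -3.9]
gripper_width: 61.5
```

Run:
```python
from h import *
T=st();f=grab("wrist");save(f,"w2.png");st();print(np.round(ctrl.get_state()["qpos"],2))
go(T,(547.7,311.6),224)
```

```text
t 5.4 tcp [548.  310.3 278.3] yaw_x -160.1 z [-0.003 -0.001 -1.   ] F [-0.8  0.3 -3.9] w 61.5
t 5.45 tcp [547.1 310.5 278.3] yaw_x -160.0 z [-0.004 -0.001 -1.   ] F [-0.9 -0.5 -3.2] w 61.5
[ 0.38  0.44  1.51  0.    1.19 -1.54]
world d [ -0.3   1.3 -54.3] tool shift mm [-0.3  1.3 54.3]
```

View pics/w2.png

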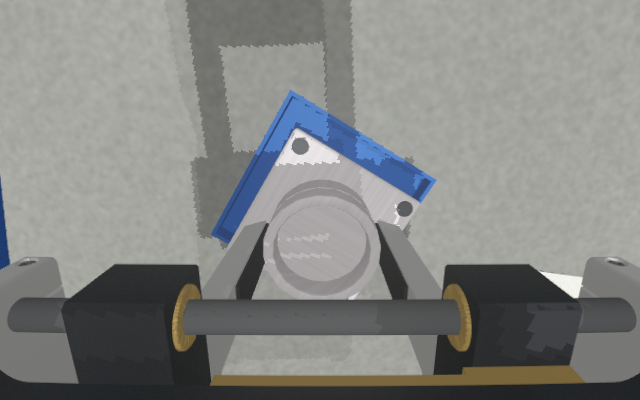

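The housing hangs in the grip square to the tray, which shows around it. Now I lower it.

step_arm(steps="0 0.002 0.03 0;0 0 0.03 0;0 0 0.02 0;0 0 0.012 0;0 0 0.008 0;0 0 0.004 0;0 0 0.004 0;0 0 0 0;0 0 0 0")

```text
time_s: 6.35
position: [548.0, 311.8, 226.6]
ee_rot: [0.0, -0.174, 0.985, 0.0]
ft_force: [0.8, -0.1, -4.2]
gripper_width: 61.5
```

step_arm(steps="0 0 0.003 0;0 0 0.002 0;0 0 0 0;0 0 0 0")

```text
time_s: 6.75
position: [547.8, 311.7, 223.8]
ee_rot: [0.0, -0.174, 0.985, 0.0]
ft_force: [-0.2, 0.9, -2.9]
gripper_width: 61.5
```

step_arm(steps="0 0 0 0;0 0 0 0;0 0 0 0;0 0 0 0;0 0 0 0;0 0 -0.03 0;0 0 -0.06 0;0 0 -0.08 0;0 0 -0.08 0;0 0 -0.08 0;0 0 -0.07 0;0 0 0 0", claw=78)

```text
time_s: 7.95
position: [548.9, 312.3, 432.6]
ee_rot: [0.007, -0.174, 0.985, 0.002]
ft_force: [1.2, 0.3, 0.7]
gripper_width: 77.9
```

Run:
```python
from h import *
T=st();go(T,(410,-180),430,0)
```

```text
t 7.95 tcp [548.9 312.3 432.6] yaw_x -160.0 z [ 0.014  0.006 -1.   ] F [1.2 0.3 0.7] w 77.9
world d [-138.9 -492.3   -2.6] tool shift mm [ 299.  -415.1   -2. ]
jaw now 110.0 turn about tool z -70.0 deg
```

step_arm(steps="-0.06 -0.05 0 0;-0.06 -0.05 0 0;0 0 0 0;0 0 0 0", claw=94)

```text
time_s: 8.35
position: [621.4, 284.7, 422.4]
ee_rot: [-0.001, -0.173, 0.985, 0.0]
ft_force: [0.5, 0.5, -0.2]
gripper_width: 94.5
```

```bash
cat > hs.py <<'E'
from h import *
T=st();f=grab("wrist");save(f,"w3.png");C=cloud(f)
b=blue(f["color"]);near=np.hypot(C[...,0]-548,C[...,1]-311)<95
P=C[b&near&(C[...,2]>13)&(C[...,2]<25)];print("tray",len(P),rect(P[:,:2]))
for lo,hi in ((8,15),(42,52),(27,35)):
    Q=C[near&~b&(C[...,2]>lo)&(C[...,2]<hi)];print(len(Q),rect(Q[:,:2]),circ(Q[:,:2]),np.median(Q[:,2]))
go(T,(410,-180),430)
E
python3 hs.py
```

```text
t 8.35 tcp [621.4 284.7 422.4] yaw_x -160.1 z [-0.002 -0.    -1.   ] F [ 0.5  0.5 -0.2] w 94.5
tray 670 (array([548.6, 311. ]), array([124.7, 124.6]), 79.0)
3546 (array([547.3, 312.8]), array([122.9, 123.3]), 78.9) (array([546.9, 317.2]), 47.4) 9.66501172254138
965 (array([547.5, 312.7]), array([60.4, 61.4]), 19.4) (array([547.6, 312.4]), 27.9) 45.316266512361665
1668 (array([548. , 310.2]), array([50. , 55.7]), 9.7) (array([547.5, 312.9]), 18.0) 29.688913972903123
world d [-211.4 -464.7    7.6] tool shift mm [ 357.2 -364.8   -6.9]
```

Step 1 holds: the housing is within 2 mm of the tray centre and seated. On to the bushing and cover.

step_arm(steps="0 0 0 1;0 0 0 1;0 0 0 1;0 0 0 1;0 0 0 1;0 0 0 0")

```text
time_s: 9.0
position: [619.9, 286.1, 423.8]
ee_rot: [-0.0, 0.173, 0.985, 0.0]
ft_force: [-0.6, -0.3, -0.2]
gripper_width: 93.9
```

step_arm(steps="0.004 -0.085 0 0;0.004 -0.085 0 0;0.004 -0.085 0 0;0.004 -0.085 0 0;0.004 -0.085 0 0;0.004 -0.085 0 0;0.004 -0.085 0 0;0.004 -0.085 0 0;0.004 -0.085 0 0;0.004 -0.085 0 0;0.004 -0.085 0 0;0.004 -0.085 0 0")

```text
time_s: 10.2
position: [423.0, -186.3, 423.9]
ee_rot: [0.0, 0.171, 0.985, -0.0]
ft_force: [0.8, -0.6, -0.4]
gripper_width: 94.2
```

step_arm(steps="0 0 0 0;0 0 0 0")

```text
time_s: 10.4
position: [423.7, -185.8, 423.7]
ee_rot: [0.0, 0.174, 0.985, 0.0]
ft_force: [-0.3, 0.0, -0.8]
gripper_width: 94.0
```

Run:
```python
from h import *
T=st();f=grab("wrist");save(f,"w4.png");C=cloud(f);np.savez("w4.npz",C=C,color=f["color"]);st()
for l in ["bushing","cover","bracket","bracket_tray","spare_shaft"]:
    for r in ctrl.find_in("wrist",l)[:3]:
        e=np.array(r["extent"]);c=((e[:2]+e[2:])/2).astype(int);print(l,round(r["confidence"],2),np.round(e),np.round(C[c[1],c[0]]))
for n,c,R0,bands in (("bush",(387,-270),60,((28,40),)),("cover",(426,-165),60,((38,50),(10,22)))):
    near=np.hypot(C[...,0]-c[0],C[...,1]-c[1])<R0
    for lo,hi in bands:
        Q=C[near&(C[...,2]>lo)&(C[...,2]<hi)];print(n,len(Q),rect(Q[:,:2]),circ(Q[:,:2]),cv2.minEnclosingCircle(Q[:,:2].astype(np.float32)),np.median(Q[:,2]))
```

```text
t 10.4 tcp [ 423.7 -185.8  423.7] yaw_x 160.0 z [ 0.     0.001 -1.   ] F [-0.3  0.  -0.8] w 94.0
t 10.45 tcp [ 424.1 -185.1  423.7] yaw_x 160.1 z [ 0.     0.001 -1.   ] F [1.  0.3 1.1] w 94.0
bushing 0.81 [217. 142. 260. 181.] [ 380. -279.   -1.]
cover 0.83 [312. 140. 363. 185.] [ 416. -164.   44.]
bracket 0.94 [446. 117. 533. 174.] [465.  15.   8.]
bracket_tray 0.94 [166. 366. 214. 387.] [ 649. -474.    3.]
bracket_tray 0.87 [ 54.   2. 210. 130.] [ 235. -350.    2.]
bracket_tray 0.78 [217. 233. 315. 348.] [ 555. -314.    2.]
spare_shaft 0.71 [546.  29. 639. 108.] [418. 142.  15.]
spare_shaft 0.17 [446. 119. 535. 174.] [467.  16.   6.]
bush 805 (array([ 381.7, -271.4]), array([42.9, 42.8]), 36.9) (array([ 381.4, -271. ]), 17.6) ((381.6733703613281, -271.4613342285156), 21.964767456054688) 32.46676007841279
cover 416 (array([ 423.9, -165.8]), array([24.8, 24.7]), 51.9) (array([ 423.7, -165.7]), 9.1) ((423.85003662109375, -165.6485137939453), 12.866954803466797) 43.54427805956948
cover 1480 (array([ 424. , -165.7]), array([58.5, 58.9]), 72.2) (array([ 424.6, -165.7]), 23.4) ((424.04296875, -165.63059997558594), 29.823217391967773) 15.636159522870628
```

View pics/w4.png

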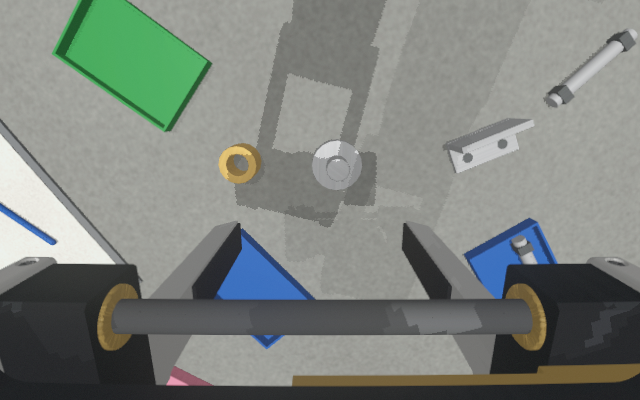

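The view shows the bushing (239,163), cover (337,165), bracket (490,145) and empty blue tray (265,290). The fits match the nominal sizes.

step_arm(steps="0.007 -0.0633 0 0;0.007 -0.0633 0 0;0.007 -0.0633 0 0;0 0 0.08 0;0 0 0.08 0;0 0 0.08 0;0 0 0.08 0;0 0 0.05 0;0 0 0.03 0;0 0 0.01 0;0 0 0 0;0 0 0 0", claw=74)

```text
time_s: 11.9
position: [382.6, -271.6, 219.6]
ee_rot: [0.001, 0.173, 0.985, -0.001]
ft_force: [-0.6, -0.2, -0.0]
gripper_width: 74.0
```

Run:
```python
from h import *
st()
d=np.load("w4.npz");C=d["C"];c=d["color"]
near=np.hypot(C[...,0]-455,C[...,1]-8)<75
for lo,hi in ((40,60),(4,12),(4,60)):
    Q=C[near&(C[...,2]>lo)&(C[...,2]<hi)];print("brk",len(Q),rect(Q[:,:2]),Q.mean(0).round(1))
```

```text
t 11.9 tcp [ 382.6 -271.6  219.6] yaw_x 160.0 z [ 0.001 -0.001 -1.   ] F [-0.6 -0.2 -0. ] w 74.0
brk 706 (array([447.8,   7. ]), array([ 8.9, 79.8]), 2.2) [447.    6.2  47.6]
brk 1236 (array([463.7,   8. ]), array([40.9, 80.9]), 2.5) [470.    5.6   6.8]
brk 2429 (array([463.7,   7.9]), array([40.9, 81.1]), 2.5) [458.2   5.2  22.6]
```

step_arm(steps="0 0 0 0;0 0 0 0;0 0 0 0;0 0 0 0;0 0 0 0;0 0 0 0;0 0 0 0;0 0 -0.02 0;0 0 -0.06 0;0 0 -0.06 0;0 0 -0.06 0;0 0 0 0", claw=36)

```text
time_s: 13.1
position: [383.1, -272.4, 322.6]
ee_rot: [0.004, 0.174, 0.985, -0.002]
ft_force: [-0.1, 0.5, -2.3]
gripper_width: 42.9
```

step_arm(steps="0.0063 0.08 0 0;0.0063 0.08 0 0;0.0063 0.08 0 0;0.0063 0.08 0 0;0.0063 0.08 0 0;0.0063 0.08 0 0;0.0063 0.08 0 0;0.0063 0.08 0 0;0.0063 0.08 0 0;0.0063 0.08 0 0;0.0063 0.08 0 0;0.0063 0.08 0 0")

```text
time_s: 14.3
position: [509.7, 194.2, 316.0]
ee_rot: [-0.002, 0.174, 0.985, -0.001]
ft_force: [0.2, -0.5, -2.4]
gripper_width: 43.2
```

step_arm(steps="0.0063 0.08 0 0;0.0057 0.08 0 0;0 0.0706 0 0;0 0.02 0 0;0 0 0 0;0 0 0 0;0 0 0 0")

```text
time_s: 15.0
position: [547.3, 311.0, 317.6]
ee_rot: [-0.001, 0.174, 0.985, -0.001]
ft_force: [0.2, 0.5, -4.1]
gripper_width: 43.4
```

Run:
```python
from h import *
T=st();f=grab("wrist");save(f,"w5.png");C=cloud(f);st()
go(T,(547.5,312.5),250)
near=np.hypot(C[...,0]-548,C[...,1]-312)<70
for n,lo,hi in (("housing top",42,52),("bushing",90,140)):
    m=near&(C[...,2]>lo)&(C[...,2]<hi);Q=C[m];print(n,len(Q),circ(Q[:,:2]),cv2.minEnclosingCircle(Q[:,:2].astype(np.float32)),np.median(Q[:,2]))
```

```text
t 15.0 tcp [547.3 311.  317.6] yaw_x 159.9 z [-0.002 -0.001 -1.   ] F [ 0.2  0.5 -4.1] w 43.4
t 15.05 tcp [547.4 311.  318.1] yaw_x 159.9 z [-0.001 -0.001 -1.   ] F [ 0.3 -1.2 -2.9] w 43.3
world d [  0.2   1.5 -67.6] tool shift mm [ 0.2  1.6 67.6]
housing top 1274 (array([547.2, 312.8]), 27.8) ((547.45263671875, 312.61651611328125), 30.85419273376465) 45.35703260143606
bushing 5788 (array([543.5, 312.7]), 19.0) ((538.1099853515625, 314.7265625), 33.543392181396484) 130.4751178113767
```

View pics/w5.png

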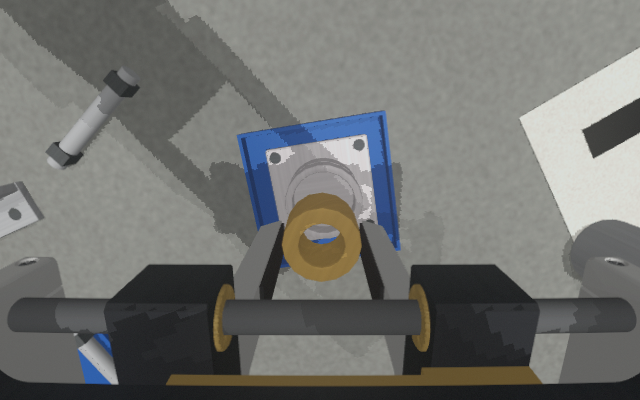

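The brass ring is held upright above the recess, with the housing at (323,190). I'll fit the ring's top face to get the offset.

Run:
```python
from h import *
T=st();f=grab("wrist");C=cloud(f)
h=cv2.cvtColor(f["color"],cv2.COLOR_RGB2HSV);b=(h[...,0]>12)&(h[...,0]<28)&(h[...,1]>90)
b[:180]=0;b[285:]=0;b[:,:270]=0;b[:,370:]=0
z=C[b][:,2];z=z[np.isfinite(z)];top=np.percentile(z,90);print(top,np.histogram(z,6))
Q=C[b&(C[...,2]>top-2.5)];print("bushing top",len(Q),circ(Q[:,:2]),cv2.minEnclosingCircle(Q[:,:2].astype(np.float32)))
near=np.hypot(C[...,0]-548,C[...,1]-312)<70
Q=C[near&(C[...,2]>42)&(C[...,2]<52)];print("housing",cv2.minEnclosingCircle(Q[:,:2].astype(np.float32)))
```

```text
t 15.05 tcp [547.4 311.  318.1] yaw_x 159.9 z [-0.001 -0.001 -1.   ] F [ 0.3 -1.2 -2.9] w 43.3
132.10180265025795 (array([ 195,  318,  329,  381,  416, 3276]), array([ 98.74242191, 104.55838608, 110.37435025, 116.19031442,
       122.00627858, 127.82224275, 133.63820692]))
bushing top 3107 (array([546.5, 311.7]), 17.5) ((547.0409545898438, 311.5434265136719), 21.975221633911133)
housing ((547.7474365234375, 312.6665954589844), 30.980863571166992)
```

step_arm(steps="0 0.0026 0.02 0;0 0 0.03 0;0 0 0.02 0;0 0 0.016 0;0 0 0.008 0;0 0 0.008 0;0 0 0.008 0;0 0 0.004 0;0 0 0 0;0 0 0 0")

```text
time_s: 16.1
position: [548.3, 313.6, 262.0]
ee_rot: [0.0, 0.174, 0.985, 0.0]
ft_force: [0.6, 0.9, -2.8]
gripper_width: 43.6
```

No contact force yet, and the bushing has entered the recess. Continuing down.

step_arm(steps="0 0 0.006 0;0 0 0.006 0;0 0 0.006 0;0 0 0.004 0;0 0 0.002 0;0 0 0 0;0 0 0 0")

```text
time_s: 16.8
position: [548.1, 313.6, 250.1]
ee_rot: [-0.0, 0.174, 0.985, -0.0]
ft_force: [-2.8, -1.5, 2.4]
gripper_width: 43.4
```

The force sign changed, so the bushing rests on the floor at the expected height. Release and rise.

step_arm(steps="0 0 0 0;0 0 0 0;0 0 0 0;0 0 0 0;0 0 -0.02 0;0 0 -0.04 0;0 0 -0.08 0;0 0 -0.08 0;0 0 -0.08 0;-0.06 0 -0.04 0;-0.06 0 0 0;0 0 0 0", claw=70)

```text
time_s: 18.0
position: [607.2, 291.5, 421.9]
ee_rot: [0.003, 0.175, 0.985, 0.001]
ft_force: [0.3, 0.1, -0.8]
gripper_width: 70.0
```

```bash
cat > bs.py <<'E'
from h import *
T=st();f=grab("wrist");C=cloud(f);st()
near=np.hypot(C[...,0]-548,C[...,1]-312)<70
for n,lo,hi in (("housing",42,52),("bushing top",60,72)):
    Q=C[near&(C[...,2]>lo)&(C[...,2]<hi)];print(n,len(Q),circ(Q[:,:2]),cv2.minEnclosingCircle(Q[:,:2].astype(np.float32)),np.median(Q[:,2]))
go(T,(423.9,-165.7),220)
E
python3 bs.py
```

```text
t 18.0 tcp [607.2 291.5 421.9] yaw_x 159.8 z [ 0.005  0.001 -1.   ] F [ 0.3  0.1 -0.8] w 70.0
t 18.05 tcp [605.7 292.2 420.6] yaw_x 159.9 z [ 0.001  0.    -1.   ] F [-1.1 -0.9 -1. ] w 70.2
housing 1009 (array([547.5, 312.9]), 27.6) ((547.6416625976562, 312.77978515625), 31.002784729003906) 45.39115849278221
bushing top 1026 (array([548. , 314.5]), 17.6) ((548.133544921875, 314.6372375488281), 21.879714965820312) 63.49998292182042
world d [-183.3 -457.2 -201.9] tool shift mm [  15.4 -492.8  200.7]
```

step_arm(steps="0.0022 -0.0821 0 0;0.0022 -0.0821 0 0;0.0022 -0.0821 0 0;0.0022 -0.0821 0 0;0.0022 -0.0821 0 0;0.0022 -0.0821 0 0;0.0022 -0.0821 0 0;0.0022 -0.0821 0 0;0.0022 -0.0821 0 0;0.0022 -0.0821 0 0;0.0022 -0.0821 0 0;0.0022 -0.0821 0 0", claw=60)

```text
time_s: 19.25
position: [422.3, -165.6, 419.4]
ee_rot: [-0.0, 0.173, 0.985, 0.0]
ft_force: [0.1, -0.8, -0.9]
gripper_width: 60.5
```

step_arm(steps="0 0 0.06 0;0 0 0.06 0;0 0 0.06 0;0 0 0 0;0 0 0 0")

```text
time_s: 19.75
position: [423.4, -164.7, 329.6]
ee_rot: [-0.001, 0.173, 0.985, 0.0]
ft_force: [0.4, 0.7, 0.8]
gripper_width: 59.9
```

Run:
```python
from h import *
T=st();go(T,(423.9,-165.7),220)
```

```text
t 19.75 tcp [ 423.4 -164.7  329.6] yaw_x 160.0 z [-0.001  0.001 -1.   ] F [0.4 0.7 0.8] w 59.9
world d [   0.5   -1.  -109.6] tool shift mm [ -1.   -0.9 109.6]
```

step_arm(steps="0 -0.001 0.07 0;0 0 0.07 0;0 0 0.04 0;0 0 0.026 0;0 0 0.012 0;0 0 0 0;0 0 0 0")

```text
time_s: 20.45
position: [424.4, -166.2, 222.2]
ee_rot: [0.001, 0.173, 0.985, -0.001]
ft_force: [0.2, 0.3, 0.4]
gripper_width: 60.1
```

step_arm(steps="0 0 0 0;0 0 0 0;0 0 0 0;0 0 0 0;0 0 0 0;0 0 0 0;0 0 0 0;0 0 0 0", claw=18)

```text
time_s: 21.25
position: [423.6, -165.8, 220.8]
ee_rot: [0.0, 0.174, 0.985, -0.0]
ft_force: [-1.3, 0.6, 2.6]
gripper_width: 25.3
```

step_arm(steps="0 0 -0.02 0;0 0 -0.06 0;0 0 -0.06 0;0 0 -0.06 0;0 0 -0.04 0;0 0 0 0;0 0 0 0")

```text
time_s: 21.95
position: [423.3, -165.6, 340.5]
ee_rot: [0.0, 0.174, 0.985, -0.0]
ft_force: [-0.7, -0.3, -0.8]
gripper_width: 25.6
```

Run:
```python
from h import *
T=st();go(T,(548.1,314.6))
```

```text
t 21.95 tcp [ 423.3 -165.6  340.5] yaw_x 160.0 z [ 0. -0. -1.] F [-0.7 -0.3 -0.8] w 25.6
world d [124.8 480.2   0. ] tool shift mm [ 46.9 493.9  -0. ]
```

step_arm(steps="0.0078 0.05 0 0;0.0078 0.08 0 0;0.0078 0.09 0 0;0.0078 0.09 0 0;0.0078 0.09 0 0;0.0078 0.09 0 0;0.0078 0.09 0 0;0.0078 0.09 0 0;0.0078 0.09 0 0;0.0078 0.09 0 0;0.0078 0.09 0 0;0.0078 0.048 0 0")

```text
time_s: 23.15
position: [548.1, 317.4, 337.6]
ee_rot: [-0.002, 0.173, 0.985, -0.001]
ft_force: [-0.4, 0.4, -1.5]
gripper_width: 25.5
```

step_arm(steps="0 0 0 0;0 0 0 0;0 0 0 0")

```text
time_s: 23.45
position: [548.0, 313.3, 338.9]
ee_rot: [-0.001, 0.174, 0.985, -0.001]
ft_force: [0.4, 0.2, -1.0]
gripper_width: 25.3
```

Run:
```python
from h import *
T=st();f=grab("wrist");save(f,"w6.png");C=cloud(f);st()
near=np.hypot(C[...,0]-548,C[...,1]-312)<70
for n,lo,hi in (("housing",42,52),("bushing",60,72),("plate",128,142),("knob",158,170)):
    Q=C[near&(C[...,2]>lo)&(C[...,2]<hi)]
    if len(Q): print(n,len(Q),circ(Q[:,:2]),cv2.minEnclosingCircle(Q[:,:2].astype(np.float32)),np.median(Q[:,2]))
go(T,(548.1,314.6),274)
```

```text
t 23.45 tcp [548.  313.3 338.9] yaw_x 160.0 z [-0.003 -0.002 -1.   ] F [ 0.4  0.2 -1. ] w 25.3
t 23.5 tcp [548.2 313.1 339.5] yaw_x 159.9 z [-0.002 -0.001 -1.   ] F [ 0.   0.2 -0.9] w 25.3
housing 766 (array([546.6, 313.1]), 26.6) ((543.5534057617188, 314.4742431640625), 30.086782455444336) 45.41454040014955
bushing 180 (array([545.8, 315.2]), 18.2) ((535.2713623046875, 319.19482421875), 16.739572525024414) 63.30797142292005
plate 3228 (array([548.3, 313.3]), 23.6) ((548.18310546875, 313.55059814453125), 30.021852493286133) 133.76942257096218
knob 2377 (array([542.4, 315.6]), 12.7) ((538.5242919921875, 317.07501220703125), 24.57910919189453) 161.7450070839619
world d [  0.1   1.3 -64.9] tool shift mm [ 0.2  1.4 64.9]
```

View pics/w6.png

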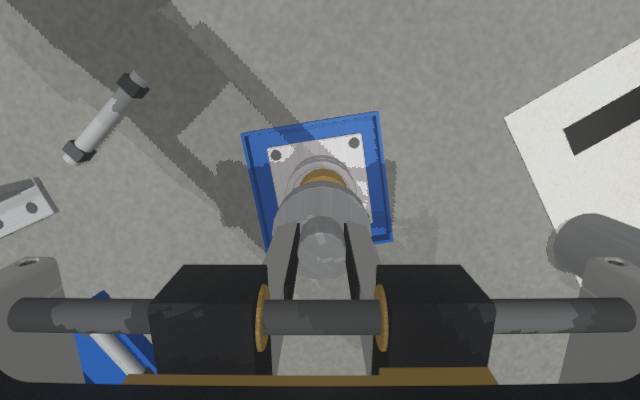

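The cover hangs level over the stack: its plate centre is 1 mm off the bushing, which is visible at (323,178).

step_arm(steps="0 0.0024 0.03 0;0 0 0.03 0;0 0 0.02 0;0 0 0.012 0;0 0 0.008 0;0 0 0.008 0;0 0 0.006 0;0 0 0 0;0 0 0 0")

```text
time_s: 24.4
position: [549.0, 315.7, 284.0]
ee_rot: [0.0, 0.174, 0.985, 0.0]
ft_force: [-0.6, -0.2, -1.4]
gripper_width: 25.5
```

step_arm(steps="0 0 0.005 0;0 0 0.005 0;0 0 0.003 0;0 0 0.002 0;0 0 0 0;0 0 0 0;0 0 0 0")

```text
time_s: 25.1
position: [549.0, 315.6, 276.2]
ee_rot: [0.0, 0.174, 0.985, 0.0]
ft_force: [0.1, -0.4, -1.7]
gripper_width: 25.5
```

step_arm(steps="0 0 0.002 0;0 0 0.002 0;0 0 0.001 0;0 0 0 0;0 0 0 0")

```text
time_s: 25.6
position: [549.0, 315.6, 273.8]
ee_rot: [0.0, 0.174, 0.985, -0.0]
ft_force: [-0.5, -1.1, 0.3]
gripper_width: 25.5
```

step_arm(steps="0 0 0 0;0 0 0 0;0 0 0 0;0 0 0 0;0 0 -0.02 0;0 0 -0.04 0;0 0 -0.08 0;0 0 -0.08 0;0 0 -0.07 0;-0.06 0 -0.02 0;-0.06 0 0 0;0 0 0 0", claw=50)

```text
time_s: 26.8
position: [607.8, 293.4, 430.3]
ee_rot: [0.002, 0.175, 0.985, 0.0]
ft_force: [-0.3, 0.1, -0.3]
gripper_width: 49.8
```

```bash
cat > cs.py <<'E'
from h import *
T=st();f=grab("wrist");save(f,"w7.png");C=cloud(f);st()
near=np.hypot(C[...,0]-548,C[...,1]-312)<95
for n,lo,hi in (("flange",7,13),("plate",64,74),("knob",90,102)):
    Q=C[near&~blue(f["color"])&(C[...,2]>lo)&(C[...,2]<hi)];print(n,len(Q),rect(Q[:,:2]),np.median(Q[:,2]))
Q=C[near&(C[...,2]>42)&(C[...,2]<52)];print("boss rim visible",len(Q))
go(T,(448,7),430,0)
E
python3 cs.py
```

```text
t 26.8 tcp [607.8 293.4 430.3] yaw_x 159.8 z [ 0.004  0.    -1.   ] F [-0.3  0.1 -0.3] w 49.8
t 26.85 tcp [606.4 294.2 429.3] yaw_x 159.9 z [ 0.001  0.    -1.   ] F [-0.2  0.9 -0.4] w 49.8
flange 3244 (array([548.7, 311.3]), array([120.8, 120.1]), 78.9) 9.611065067503944
plate 2185 (array([549.5, 316. ]), array([58.8, 59.4]), 25.3) 68.60833461672405
knob 601 (array([549.5, 316.3]), array([25.1, 24.6]), 69.2) 96.56026583803987
boss rim visible 148
world d [-159.8 -286.4   -0.3] tool shift mm [  51.2 -323.9   -0.4]
jaw now 69.8 turn about tool z 69.8 deg
```

View pics/w7.png

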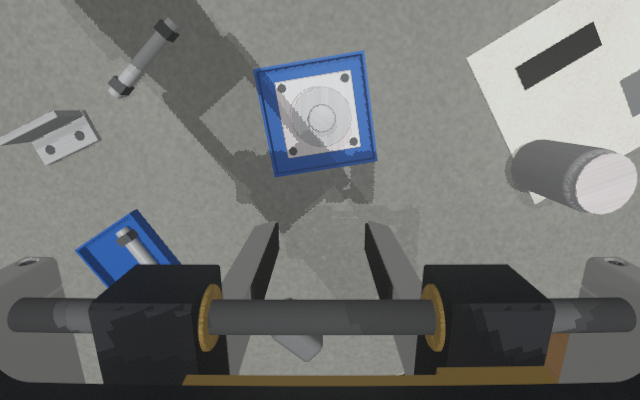

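Step 3 is met: the plate top is at 70 mm after depth bias (expected 70), offset about 1.5 mm. The stack shows concentric at (321,117). Now the bracket.

step_arm(steps="0 0 0 0.9375;0 0 0 0.9375;0 0 0 0.9375;0 0 0 0.9375;0 0 0 0.9375;0 0 0 0.9375;0 0 0 0.9375;0 0 0 0.9375;0 0 0 0.9375;0 0 0 0")

```text
time_s: 27.85
position: [604.3, 295.6, 428.6]
ee_rot: [-0.0, 0.691, 0.723, -0.0]
ft_force: [-0.1, -0.3, 0.9]
gripper_width: 50.0
```

step_arm(steps="-0.07 -0.0427 0 0;-0.07 -0.0427 0 0;-0.07 -0.0427 0 0;-0.07 -0.0427 0 0;-0.07 -0.0427 0 0;-0.07 -0.0427 0 0;-0.07 -0.0427 0 0;-0.07 -0.0427 0 0;0 0 0 0;0 0 0 0")

```text
time_s: 28.85
position: [446.4, 7.7, 429.0]
ee_rot: [0.0, 0.691, 0.722, 0.001]
ft_force: [-0.1, -0.4, 0.3]
gripper_width: 49.8
```

Run:
```python
from h import *
T=st();go(T,(447.8,7),220,2.3)
d=np.load("w4.npz");C=d["C"];b=blue(d["color"])&(np.hypot(C[...,0]-554,C[...,1]+322)<100)
Q=C[b];print("w4 tray",len(Q),rect(Q[:,:2]))
for n in("scene","side"):
    f=grab(n);C=cloud(f);b=blue(f["color"])
    for nm,c in(("bracket tray",(554,-322)),("shaft tray",(667,10))):
        Q=C[b&(np.hypot(C[...,0]-c[0],C[...,1]-c[1])<110)];print(n,nm,len(Q),rect(Q[:,:2]),np.median(Q[:,2])) if len(Q) else 0
```

```text
t 28.85 tcp [446.4   7.7 429. ] yaw_x 92.5 z [ 0.001  0.001 -1.   ] F [-0.1 -0.4  0.3] w 49.8
world d [   1.4   -0.7 -209. ] tool shift mm [ -0.9   1.2 209. ]
jaw now 2.5 turn about tool z 0.2 deg
w4 tray 3403 (array([ 549.7, -324.5]), array([141.5,  96.6]), 22.3)
scene bracket tray 1167 (array([ 546.7, -332.2]), array([155.5, 111.3]), 22.2) 5.974395936696055
scene shaft tray 1409 (array([658.7,  16.6]), array([146.7,  97.3]), 11.9) 4.9523906363150445
side bracket tray 822 (array([ 549.2, -328.3]), array([144.5,  99. ]), 21.6) 4.755054781217154
side shaft tray 310 (array([660.7,  16.6]), array([143. , 100.8]), 12.1) 2.8614983793161173
```

step_arm(steps="-0.001 0.002 0.08 0;0 0 0.08 0;0 0 0.08 0;0 0 0.08 0;0 0 0.05 0;0 0 0.03 0;0 0 0.018 0;0 0 0 0;0 0 0 0")

```text
time_s: 29.85
position: [448.6, 7.9, 220.2]
ee_rot: [0.0, 0.691, 0.723, 0.0]
ft_force: [-0.1, 0.2, 0.4]
gripper_width: 49.8
```

step_arm(steps="0 0 0 0;0 0 0 0;0 0 0 0;0 0 0 0;0 0 0 0;0 0 0 0;0 0 0 0;0 0 0 0;0 0 0 0", claw=0)

```text
time_s: 30.75
position: [448.0, 7.4, 219.8]
ee_rot: [0.0, 0.692, 0.722, -0.0]
ft_force: [-0.8, -0.7, 1.4]
gripper_width: 7.5
```

step_arm(steps="0 0 -0.02 0;0 0 -0.05 0;0 0 -0.08 0;0 0 -0.08 0;0 0 -0.08 0;0 0 -0.06 0;0 0 0 0;0 0 0 0")

```text
time_s: 31.55
position: [447.5, 7.5, 404.3]
ee_rot: [-0.0, 0.692, 0.722, -0.0]
ft_force: [-0.5, 0.8, -2.0]
gripper_width: 7.9
```

step_arm(steps="0 0 0 0.5;0 0 0 0.95;0 0 0 0.95;0 0 0 0.95;0 0 0 0.95;0 0 0 0.95;0 0 0 0.95;0 0 0 0.95;0 0 0 0.95;0 0 0 0.65;0 0 0 0")

```text
time_s: 32.65
position: [446.9, 7.6, 401.5]
ee_rot: [-0.001, 0.981, 0.195, -0.003]
ft_force: [0.8, -0.4, -1.9]
gripper_width: 8.1
```

step_arm(steps="-0.0206 0.0737 0 0;-0.0206 0.0737 0 0;-0.0206 0.0737 0 0;-0.0206 0.0737 0 0;-0.0206 0.0737 0 0;-0.0206 0.0737 0 0;-0.0206 0.0737 0 0;-0.0206 0.0737 0 0;-0.0206 0.0737 0 0;0 0 0 0;0 0 0 0")

```text
time_s: 33.75
position: [488.6, -334.9, 402.1]
ee_rot: [-0.002, 0.981, 0.195, -0.001]
ft_force: [-0.3, -0.2, -2.6]
gripper_width: 7.9
```

Run:
```python
from h import *
T=st();f=grab("wrist");save(f,"w8.png");C=cloud(f);st()
b=blue(f["color"])&(np.hypot(C[...,0]-552,C[...,1]+325)<110)
for lo,hi in((-10,30),(13,24)):
    Q=C[b&(C[...,2]>lo)&(C[...,2]<hi)];print("tray",len(Q),rect(Q[:,:2]),np.median(Q[:,2]))
m=(C[...,2]>180)&(C[...,2]<240);m[:,:200]=0;m[:,440:]=0;Q=C[m];print("held",len(Q),rect(Q[:,:2]),np.histogram(Q[:,2],8))
print(np.round(ctrl.get_state()["qpos"],2))
```

```text
t 33.75 tcp [ 488.6 -334.9  402.1] yaw_x 22.5 z [-0.003  0.004 -1.   ] F [-0.3 -0.2 -2.6] w 7.9
t 33.8 tcp [ 488.7 -334.1  402.5] yaw_x 22.5 z [-0.003  0.003 -1.   ] F [ 0.1  0.  -2.5] w 7.9
tray 10440 (array([ 548.3, -325.6]), array([144.6,  94.8]), 22.3) 1.7964668324514435
tray 989 (array([ 548.3, -325.6]), array([144.6,  94.8]), 22.3) 16.477419640523237
held 7380 (array([ 498.6, -339.9]), array([64.8, 51.9]), 22.5) (array([4025,   52,   63,  174,  246,  280, 2219,  321]), array([183.52606651, 190.58269393, 197.63932135, 204.69594877,
       211.75257618, 218.8092036 , 225.86583102, 232.92245844,
       239.97908586]))
[-0.75  0.25  1.5   0.    1.4   0.43]
```

View pics/w8.png

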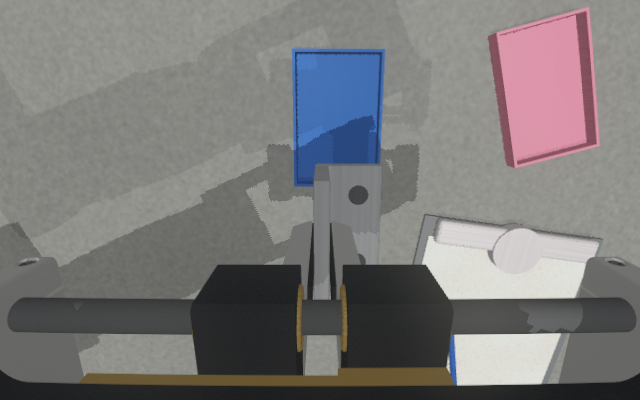

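The empty blue tray is at (340,117). The held bracket is level and aligned with it at (345,210). Move over and lower.

step_arm(steps="0.058 -0.001 0 0;0.059 -0.002 0 0;0 0 0.06 0;0 0 0.08 0;0 0 0.08 0;0 0 0.06 0;0 0 0.03 0;0 0 0.02 0;0 0 0.01 0;0 0 0 0;0 0 0 0")

```text
time_s: 34.9
position: [543.3, -311.2, 236.4]
ee_rot: [0.001, 0.981, 0.195, 0.001]
ft_force: [0.6, -0.4, -2.3]
gripper_width: 7.9
```

step_arm(steps="0 0 0.01 0;0 0 0.008 0;0 0 0.005 0;0 0 0.003 0;0 0 0 0;0 0 0 0")

```text
time_s: 35.5
position: [542.7, -310.8, 222.8]
ee_rot: [0.0, 0.981, 0.195, -0.0]
ft_force: [-2.6, 2.2, 6.3]
gripper_width: 7.7
```

step_arm(steps="0 0 0 0;0 0 0 0;0 0 0 0;0 0 0 0;0 0 -0.02 0;0 0 -0.05 0;0 0 -0.08 0;0 0 -0.08 0;0 0 -0.08 0;-0.06 0 -0.04 0;-0.06 0 0 0;0 0 0 0", claw=40)

```text
time_s: 36.7
position: [485.3, -334.8, 398.9]
ee_rot: [0.001, 0.981, 0.194, 0.0]
ft_force: [0.3, -0.1, -0.9]
gripper_width: 39.8
```

Run:
```python
from h import *
T=st();f=grab("wrist");save(f,"w9.png");C=cloud(f);st()
near=(np.hypot(C[...,0]-548,C[...,1]+325)<75)&~blue(f["color"])
for lo,hi in((7,14),(47,58)):
    Q=C[near&(C[...,2]>lo)&(C[...,2]<hi)];print("bracket",len(Q),rect(Q[:,:2]),np.median(Q[:,2]))
s=grab("scene");save(s,"s9.png");C=cloud(s)
d=np.load("scene0.npz");c0=d["color"].astype(int)
w=np.abs(s["color"].astype(int)-c0).max(2)[235:260,368:415];print("spare shaft diff px",(w>40).sum(),"of",w.size)
w=np.abs(s["color"].astype(int)-c0).max(2)[250:300,265:320];print("kit shaft tray diff px",(w>40).sum())
def up(n,a,b,c,e): return cv2.resize(cv2.imread("pics/"+n)[a:b,c:e],(400,400*(b-a)//(e-c)))
A=up("w9.png",0,260,200,500);B=up("s9.png",120,360,160,480)
h=max(A.shape[0],B.shape[0]);cv2.imwrite("pics/f.png",np.hstack([cv2.copyMakeBorder(x,0,h-x.shape[0],0,0,cv2.BORDER_CONSTANT) for x in(A,B)]))
```

```text
t 36.7 tcp [ 485.3 -334.8  398.9] yaw_x 22.3 z [ 0.001 -0.003 -1.   ] F [ 0.3 -0.1 -0.9] w 39.8
t 36.75 tcp [ 486.3 -334.2  397.9] yaw_x 22.4 z [ 0.001 -0.001 -1.   ] F [-0.2  0.3  0.3] w 39.9
bracket 2316 (array([ 548. , -326.1]), array([140.4,  90.7]), 22.1) 9.657263981091916
bracket 723 (array([ 542.4, -310.1]), array([78.9,  7.8]), 22.4) 51.51372898538449
spare shaft diff px 0 of 1175
kit shaft tray diff px 0
```

View pics/f.png

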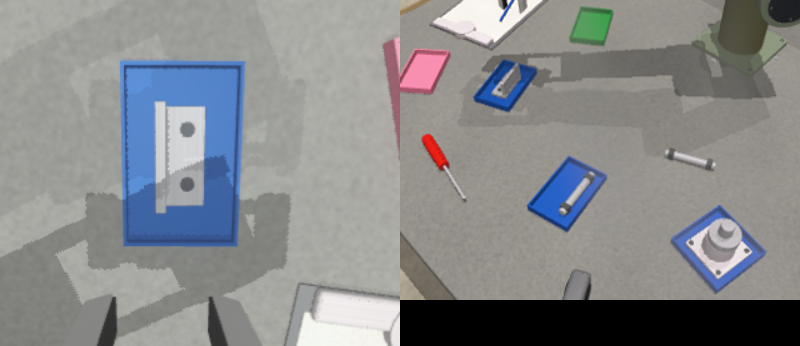

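The bracket stands centred in the empty blue tray, the stack is complete, and both shafts are unmoved. Handing in.

```bash
python3 -c "
from plant import ctrl
print(ctrl.hand_in())"
```

```text
the job is handed in; nothing more can be done
None
```

I built the kit and handed it in at about 37 s of the 120 s limit. The hand-in reports no verdict, so these are my own last checks:

- **Housing:** it sits flat in the square tray, within about 2 mm of the tray's centre.
- **Bushing:** its top stands 18.1 mm above the housing (18 expected), about 2 mm off the housing's axis.
- **Cover:** its plate top measured 68.6 mm. Allowing for the depth readings running about 1.5 mm low, that matches the 70 mm expected. It is about 1.5 mm off the bushing.
- **Bracket:** it stands on its base in the empty blue oblong tray. Its leg top measured 51.5 mm (53 expected, the same 1.5 mm bias), its base is about centred and it is in line with the tray.
- **Shafts:** the last scene picture shows no change at the spare shaft or the kit shaft's tray compared with the first.

No check failed. The one disagreement was the scene camera putting the bracket tray's centre 3 to 7 mm off the other views, so I placed the bracket from the wrist camera's closer measurement.

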